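# Hang the tool holder on its keyhole screw

### The job

Pick up the grey tool holder by its upright centre web, pass the big hole of its keyhole over the screw head until the back plate lies against the plywood board, then slide it straight down, over the ridge that draws the springy screw out, until it clicks fully home with the screw at the top end of the narrow slot. The screw was driven by eye near the pencilled cross, so feel your way gently, never pressing the holder on the board or screw with more than about 20 N, and let go with it hanging upright and flush on the board. Leave the other things on the bench where they are.

Things in the scene. Friction and masses are not known exactly. Their poses are not given: they have to be found in the camera images.
- bracket: Grey steel tool holder, loose, 280 to 420 g, standing on its shelf. Origin: middle of the bottom edge of the back plate's back face; z up, x from the back face towards the shelf's front, y sideways. Back plate 80 mm wide (y), 138 tall, 5 thick (x 0 to 5). Shelf x 5 to 113, 80 wide, 4 thick, with six tool holes and a front lip 14 high. Centre web, see bracket_grip; keyhole, see bracket_hole.
- bracket_hole (a point): Centre of the keyhole's big hole on the plate's back face (bracket x 0, y 0, z 86 mm). The hole is octagonal, 22 mm across flats, with flats at top, bottom and sides; its two upper slanting edges funnel up into a slot 8.5 mm wide. The slot ends at z 123.2.
- bracket_seat (a point): Where the screw's axis lies when home at the slot's end, on the plate's back face (bracket x 0, y 0, z 120.2 mm), 34.2 mm above bracket_hole. In front, both slot edges thicken from 5 mm at z 97 by a ramp to an 8 mm ridge at z 109 to 112, then drop to 7 mm from z 113.5 up, where the head clicks in, home within 1 mm. The slot's end is a hard stop for the shank.
- bracket_grip (a point): Good TCP place to grip the centre web from above, closing along bracket y (bracket x 60, y 0, z 58 mm). The web is an upright wall 12 mm thick (y -6 to 6), x 5 to 100, top edge at z 71, standing on the 4 mm shelf.
- board: Upright plywood board, fixed for the episode, 220 mm wide, 240 mm tall, 18 mm thick, on wooden feet behind it. Origin: middle of the bottom edge of its front face, at bench height; x points straight out of the front face (level), y along the face, z up.
- mark: Cross pencilled on the board's front face, 70 mm wide and 50 mm tall. Origin at the crossing, on the face; axes as the board's. The screw (see joint screw) was driven by eye: its axis is square to the board but up to 8 mm off this cross sideways (y) and up to 8 mm up or down (z). Its own position is not measured: see it or feel for it.
- screw (a joint): Steel screw near the cross: shank 6 mm, flat head 13 mm wide, 4 thick, underside 6.5 mm and front 10.5 mm off the board. It moves only straight out: this value, m, 0 at rest, 0.0015 with the head on the ridge, 0.0005 clicked home, 0.006 limit. Spring 6 N plus 1.5 N per mm; it clamps the plate to the board, so the holder needs a push down (3 to 10 N over its weight) and stays where left.
- tool_cup: Bystander: black cup 80 mm across and 90 mm high with tools standing in it (145 mm high). Origin under its centre.
- parts_bin: Bystander: open wooden parts box 100 x 140 x 60 mm. Origin under its centre.
- tape: Bystander: black ring, a tape core 96 mm across, 24 mm high, lying flat. Origin under its centre.
- screwdriver: Bystander: screwdriver lying on the bench.
Not all that is in view belongs to the job. Several things have the shape of the board; the one meant has the colours described above.

How it is judged:
On the way, in this order (a step that is already met when the one before it is completed fails the run):
1. the tool holder is lifted clear of the bench in the fingers (height (world z) of bracket above 0.03 m and contact force between bracket and the fingers above 1 N), for 0.1 s.
2. the screw head is through the big hole: back plate within 4 mm of the board with the hole's centre within 14 mm of the pencilled cross sideways and in height (z of bracket_hole in the frame of mark between -0.014 and 0.014 m and y of bracket_hole in the frame of mark between -0.014 and 0.014 m and x of bracket_hole in the frame of board below 0.004 m), for 0.05 s.
3. the holder is slid down so that its ridge draws the screw out by more than 1.1 mm (value of joint screw above 0.0011 m), for 0.03 s.
At the end, for the whole second after the job is handed in: The holder hangs released, at rest, clicked home past the ridge: screw drawn out 0.2 to 0.9 mm, seat point within 10.5 mm of the pencilled cross sideways and in height, back face within 2 mm of the board, upright within 0.05 rad (value of joint screw between 0.0002 and 0.0009 m and z of bracket_seat in the frame of mark between -0.0105 and 0.0105 m and y of bracket_seat in the frame of mark between -0.0105 and 0.0105 m and x of bracket_seat in the frame of board between -0.002 and 0.002 m and angle between bracket's own z axis and vertical below 0.05 rad and linear speed of bracket below 0.01 m/s and angular speed of bracket below 0.05 rad/s); the robot touches nothing.
It fails at once if the holder is pressed against the board with more than 25 N (contact force between bracket and board above 25 N).
It fails at once if the holder is pressed against the screw with more than 25 N (contact force between bracket and screw above 25 N).
It fails at once if the tool cup, parts box, tape core or screwdriver is shoved more than 20 mm (distance of any of tool_cup, parts_bin, tape, screwdriver from where it was at the start of the episode above 0.02 m).
It also fails if it takes over 72 s, if anything falls off the work surface, if the arm or the gripper's body presses on something with over 40 N, if the wrist force passes 120 N, or if a joint passes its speed limit or range.

### The arm

A 6-joint arm with a two-finger parallel gripper is mounted at the origin on the work surface. World frame = base frame: x ahead of the robot, y to its left, z up, the work surface at z = 0. Lengths are in m, angles in rad, forces in N, time in s.
With the tool pointing down it reaches from about 0.25 to 0.775 m from the base axis. Payload 4 kg.
Tool frame: the origin (TCP) lies between the finger pads, 19 mm behind the fingertips; this is the grasp point; z points along the fingers, y is the line along which they close (so a half turn about z gives the same grasp; the last joint's range is limited). The gripper opens to 94 mm and grips with 3 to 60 N. Pads are 16 mm wide; open, the fingers measure 119 mm over their backs; the gripper's body (75 mm by 177 mm) begins 78 mm behind the grasp point.
Start: joints at [1.236, 0.087, 1.371, -0, 1.684, -0.103], TCP at [0.126, 0.535, 0.224] pointing down, gripper open.
Joint ranges: [-3.1, 3.1], [-0.76, 2.03], [0.27, 2.55], [-1.08, 4.22], [0.17, 2.65], [-2.57, 2.57]. Speed limits (rad/s): [2.79, 2.79, 3.14, 3.14, 3.14, 3.14].

### API

Orientations are given as a unit quaternion [x, y, z, w].
In Python, from station import ctrl, grab_frame, camera_info gives the robot as it stands. The module is installed in compiled form; this text tells all that it offers.
- The arm moves only by the tool play_rows, never from a script. Its argument "motion" is one flat list of numbers, 4 for each row, row after row: the shift along the tool's x, y, z in m, then the turn about the tool's z in rad. In form: [x, y, z, twist, x, y, z, twist, ...]. A call has 1 to 5 rows; each row shifts and turns the commanded pose from where the row before left it, along the tool's axes as they then stand; what a row does not reach is not made up. A row lasts 1/8 s, in which the tool goes at most 62.5 mm and 10.7 degrees, less where a joint would pass 70% of its speed; a pose out of reach is approached as far as the arm can. A call with a gripper value outside its range is refused whole. "grip" is the closure, from 0 (fully open) to 1 (shut), set as the call begins (left out, the last holds). The fingers move at their own pace and stop on an object; the grip force is fixed at half the most. Time passes only in rows, so rows that do not move let the fingers close. It gives the time, the measured TCP pose, the force, the opening and the grip force at its end, in the units of the state.
- ctrl.sense(): the state, without advancing time (a new reading comes with each control period).
- grab_frame(name): name is "side" or "top"; returns the picture (480x640x3 uint8, red, green, blue); there is no depth.
- camera_info(name): a dict with "K" (3x3 intrinsics, pixels), "R" (3x3) and "t" (3): a world point X has camera coordinates R X + t. Camera axes: x right, y down, z forward; pixel columns grow to the right and rows downward; lengths in m; the calibration is good to about 2 mm. A picture is of the moment at which its call begins. camera_info takes no time and is no camera call.
- ctrl.finish_job(): hands the job in; it is judged then, once.
The state is a dict: "clock": time; "q": joint angles; "dq": joint speeds; "joint_efforts": joint torques, N m; "position": TCP position; "ee_rot": TCP orientation; "ft_force": force on the tool from outside, world axes, zero at the start; "torque": the same for the moment, N m; "opening": finger opening in m; "grasp_force": force on a finger pad.
Only numpy, scipy, OpenCV 4.12 (cv2) and the standard library are available. Lean on these libraries where they do the work, as an engineer would, in place of code of your own. Each camera call takes 0.05 s, during which the arm holds its last target. There are 200 camera calls.

## Working session

There is one attempt and no reset: what is moved stays moved. The work goes in short steps, Python scripts to look and compute and a tool call to move; the robot and the scene stay as the last step left them, time stands still between calls to the robot, and variables do not carry over. Pictures are saved under pics/ and viewed, at most 10 in all, crops included, and the job is handed in when it is done.

Besides the shell and the picture viewer there is one more tool, called after "Call:" in YAML: its name, and indented under it one key for each argument. play_rows: Moves the arm, as the interface text tells. Its arguments: {"type":"object","properties":{"motion":{"type":"array"},"grip":{"type":"number"}},"required":["motion"]}

```bash
mkdir -p pics; python3 - <<'E'
from station import ctrl, grab_frame, camera_info
import cv2,numpy as np
np.set_printoptions(precision=4,suppress=True)
for n in("side","top"):
    cv2.imwrite(f"pics/{n}0.png",grab_frame(n)[:,:,::-1]); c=camera_info(n); print(n,c["K"],c["R"],c["t"], -np.array(c["R"]).T@c["t"])
s=ctrl.sense();print(s)
E
```

```text
side [[577.2614   0.     314.2989]
 [  0.     577.2614 248.9977]
 [  0.       0.       1.    ]] [[-0.9964 -0.0828 -0.0181]
 [-0.0454  0.7018 -0.7109]
 [ 0.0716 -0.7075 -0.7031]] [0.4764 0.1295 1.4494] [0.3768 0.974  1.1198]
top [[438.4886   0.     316.9639]
 [  0.     438.4886 247.7125]
 [  0.       0.       1.    ]] [[ 0.0612 -0.9981 -0.0049]
 [-0.9729 -0.0586 -0.2235]
 [ 0.2228  0.0184 -0.9747]] [-0.0418  0.5206  0.9342] [ 0.3009 -0.0284  1.0267]
{'clock': 0.1, 'q': array([ 1.2359,  0.0879,  1.3721, -0.    ,  1.6836, -0.1031]), 'dq': array([ 0.0004,  0.0002, -0.0027,  0.0013, -0.0002, -0.0012]), 'joint_efforts': array([  0.0024, -34.1251, -30.3303,   0.072 ,   0.0304,  -0.0001]), 'position': array([0.1262, 0.5349, 0.2232]), 'ee_rot': array([ 0.1156,  0.9933, -0.001 , -0.0002]), 'ft_force': array([0.1831, 0.0743, 0.3405]), 'torque': array([-0.0165, -0.0748,  0.0086]), 'grasp_force': 0.0, 'opening': 0.09421550893944848}
```

View pics/side0.png

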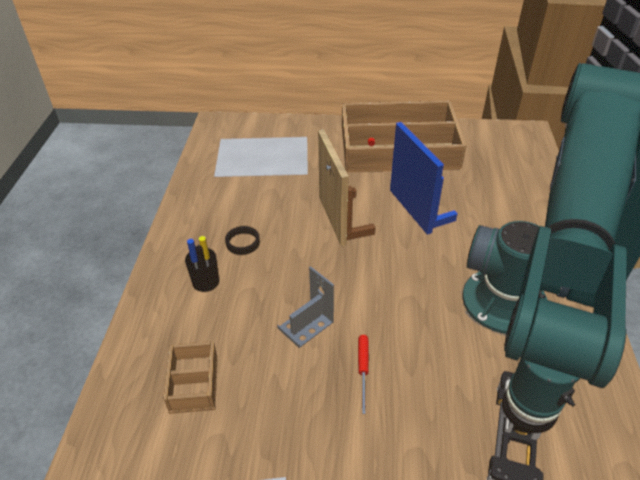

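View pics/top0.png

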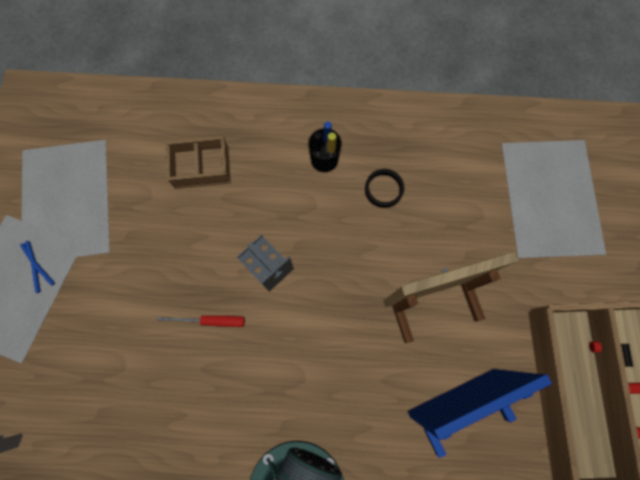

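The side view shows two board shapes: the plywood one at (335,185), with brown feet, and a blue one at (418,178). The plywood board matches the description, and its screw shows at about (328,168). The bracket is at side (310,310), top (265,262). I'll confirm with enlarged crops.

```bash
python3 - <<'E'
import cv2,numpy as np
s=cv2.imread("pics/side0.png");t=cv2.imread("pics/top0.png")
def crop(im,x,y,w,h,f):
    c=cv2.resize(im[y:y+h,x:x+w],None,fx=f,fy=f,interpolation=cv2.INTER_CUBIC)
    for i in range(0,w,10):
        cv2.line(c,(i*f,0),(i*f,4 if i%50 else 10),(0,0,255),1)
    for i in range(0,h,10): cv2.line(c,(0,i*f),(4,i*f),(0,0,255),1)
    return c
a=crop(s,310,125,80,120,5); b=crop(s,270,260,80,90,5)
cv2.imwrite("pics/a.png",np.hstack([a,np.vstack([b,np.zeros((150,400,3),np.uint8)])]))
a=crop(t,375,245,150,70,5); b=crop(t,230,228,75,60,5)
b=np.hstack([b,np.zeros((300,375,3),np.uint8)]);b=b[:250]
cv2.imwrite("pics/b.png",np.vstack([a,b]))
E
```

```text
(no output)
```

View pics/a.png

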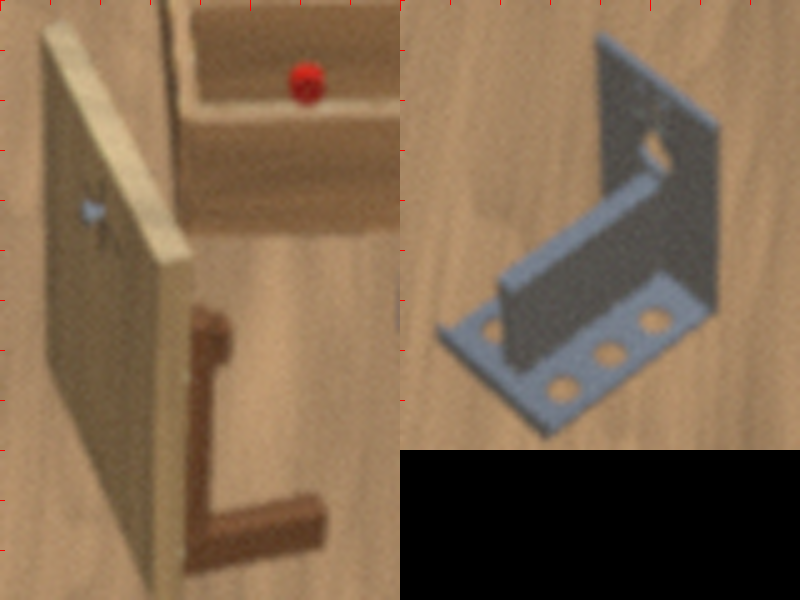

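View pics/b.png

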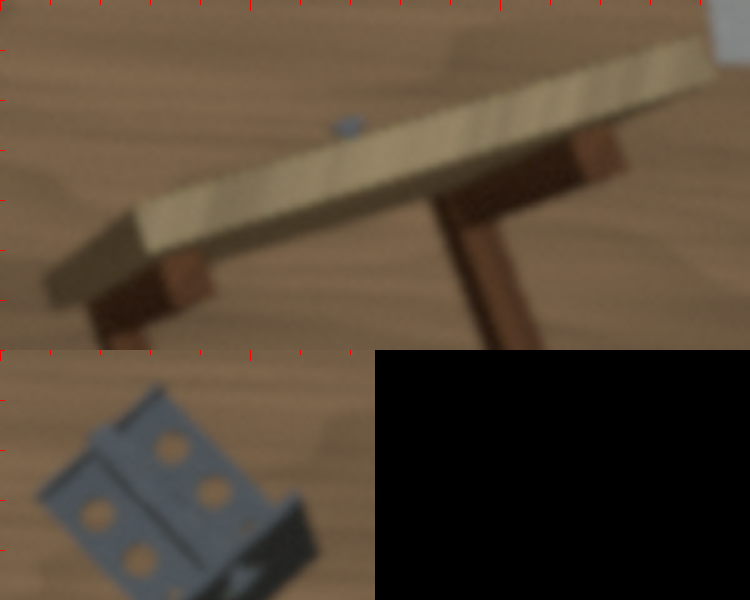

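```bash
cat > fit.py <<'E'
from station import camera_info
import numpy as np
from scipy.optimize import least_squares
np.set_printoptions(precision=4,suppress=True)
C={n:camera_info(n) for n in("side","top")}
def proj(n,X):
    c=C[n]; p=(np.atleast_2d(X)@np.array(c["R"]).T+c["t"])@np.array(c["K"]).T
    return p[:,:2]/p[:,2:]
def W(p,L):
    c,s=np.cos(p[2]),np.sin(p[2]); L=np.atleast_2d(L)/1000.
    return np.c_[p[0]+c*L[:,0]-s*L[:,1],p[1]+s*L[:,0]+c*L[:,1],L[:,2]+(p[3] if len(p)>3 else 0)]
S=lambda x,y,ox,oy:np.array([ox+x/5,oy+y/5])
def fit(obs,p0):
    f=lambda p:np.concatenate([(proj(n,W(p,L))[0]-uv) for n,L,uv in obs])
    r=least_squares(f,p0,loss="soft_l1"); print("pose",r.x,"yawdeg",np.degrees(r.x[2])); print(f(r.x).reshape(-1,2).round(1).tolist()); return r.x
bs=lambda x,y:S(x,y,310,125); bt=lambda x,y:S(x,y,375,245)
board=[("side",[0,-110,240],bs(42,33)),("side",[0,110,240],bs(160,265)),("side",[-18,110,240],bs(192,255)),("side",[0,-110,0],bs(48,365)),
("top",[0,110,240],bt(135,208)),("top",[-18,110,240],bt(148,255)),("top",[0,-110,240],bt(698,35)),("top",[-18,-110,240],bt(718,73)),("top",[0,110,0],bt(42,278)),("top",[-18,110,0],bt(55,308))]
ks=lambda x,y:S(x-400,y,270,260); kt=lambda x,y:S(x,y-350,230,228)
br=[("side",[2.5,-40,138],ks(600,36)),("side",[2.5,40,138],ks(718,127)),("side",[2.5,40,0],ks(716,312)),("side",[113,40,0],ks(545,438)),("side",[113,-40,14],ks(440,325)),("side",[100,0,71],ks(501,280)),
("top",[113,-40,14],kt(157,385)),("top",[113,40,14],kt(38,497)),("top",[5,-40,138],kt(296,495)),("top",[0,-40,0],kt(318,550))]
if __name__=="__main__":
    b=fit(board,[.45,-.35,.3]); k=fit(br,[.45,.1,.7]); fit(br,[.45,.1,.7,0]); fit(board,[.45,-.35,.3,0])
    # screw head centre
    def tri(us,ut):
        return least_squares(lambda X:np.concatenate([proj("side",X)[0]-us,proj("top",X)[0]-ut]),[.45,-.35,.15])
    r=tri(bs(93,211),bt(348,127)); print("screw",r.x,r.fun)
    c,s=np.cos(b[2]),np.sin(b[2]); d=r.x[:2]-b[:2]; print("in board",d@[c,s],d@[-s,c],r.x[2])
    print("grip",W(k,[60,0,58])); 
E
python3 fit.py
```

```text
pose [ 0.4571 -0.2729  0.3556] yawdeg 20.376105198759504
[[-0.6, -2.1], [0.1, -1.3], [0.6, -0.6], [-0.7, -0.7], [-0.6, -0.4], [0.1, -0.2], [0.2, -0.5], [0.1, 1.2], [-0.8, -0.2], [-0.9, 1.2]]
pose [0.4506 0.0695 0.8189] yawdeg 46.920450327920996
[[0.2, -1.0], [0.1, -0.6], [0.2, 0.1], [0.3, 0.3], [-0.7, -0.6], [0.9, 0.2], [0.2, -0.6], [-1.3, -0.4], [-0.6, -1.2], [0.4, 1.3]]
pose [ 0.451   0.0687  0.8211 -0.0022] yawdeg 47.043917959160325
[[0.1, -0.6], [0.0, -0.2], [0.1, 0.4], [0.4, 0.6], [-0.7, -0.2], [0.9, 0.6], [0.6, -0.5], [-0.8, -0.3], [-0.1, -1.1], [0.8, 1.3]]
pose [ 0.4577 -0.2749  0.3553 -0.0053] yawdeg 20.35605675822831
[[-0.7, -0.9], [-0.2, -0.1], [0.3, 0.6], [-0.8, 0.2], [-0.1, -0.3], [0.7, -0.2], [0.1, -0.1], [-0.1, 1.4], [-0.3, -0.2], [-0.4, 1.2]]
screw [ 0.4592 -0.2581  0.202 ] [-0.4145 -0.112  -0.047   0.3063]
in board 0.007160651381983894 0.013191393738779084 0.20203316391764634
grip [[0.4916 0.1133 0.058 ]]
```

```bash
cat > plan.py <<'E'
from station import ctrl
import numpy as np, sys
def plan(X,ydeg,N,show=5):
    """rows from current pose to TCP X with tool y at world yaw ydeg"""
    s=ctrl.sense(); q=s["ee_rot"]; p=np.array(s["position"])
    x,y,z,w=q; yy=np.arctan2(1-2*(x*x+z*z),2*(x*y-z*w))
    dy=(np.radians(ydeg)-yy+np.pi)%(2*np.pi)-np.pi
    if abs(dy)>2 and "cw" in sys.argv: dy=-abs(dy) 
    d=(np.array(X)-p)/N; out=[]
    for i in range(N):
        a=yy+dy*i/N; ya=np.array([np.cos(a),np.sin(a)]); xa=np.array([-ya[1],ya[0]])
        out.append([round(float(v),4) for v in (d[:2]@xa,d[:2]@ya,-d[2],-dy/N)])
    print("pos",p.round(4),"yawdeg",np.degrees(yy).round(2),"F",np.round(s["ft_force"],2),"t",s["clock"])
    print(out)
if __name__=="__main__":
    a=[float(v) for v in sys.argv[1:6]]; plan(a[:3],a[3],int(a[4]))
E
python3 plan.py .4916 .1133 .223 -43.1 12
```

```text
pos [0.1262 0.5349 0.2232] yawdeg 76.72 F [0.18 0.07 0.34] t 0.1
[[-0.0377, -0.0272, 0.0, 0.1743], [-0.0418, -0.0202, 0.0, 0.1743], [-0.0447, -0.0127, 0.0, 0.1743], [-0.0462, -0.0047, 0.0, 0.1743], [-0.0464, 0.0034, 0.0, 0.1743], [-0.0451, 0.0113, 0.0, 0.1743], [-0.0424, 0.019, 0.0, 0.1743], [-0.0385, 0.0261, 0.0, 0.1743], [-0.0334, 0.0323, 0.0, 0.1743], [-0.0273, 0.0376, 0.0, 0.1743], [-0.0203, 0.0418, 0.0, 0.1743], [-0.0128, 0.0447, 0.0, 0.1743]]
```

Call:
play_rows:
  motion: [-0.038,-0.027,0,0.174,-0.042,-0.02,0,0.174,-0.045,-0.013,0,0.174,-0.046,-0.005,0,0.174,-0.046,0.003,0,0.174]
  grip: 0

```text
clock: 0.72
position: [0.279, 0.3583, 0.2238]
ee_rot: [0.526, 0.851, -0.0, -0.0]
ft_force: [0.8, 0.2, -0.0]
opening: 0.0938
grasp_force: 0.0
```

Call:
play_rows:
  motion: [-0.045,0.011,0,0.174,-0.042,0.019,0,0.174,-0.038,0.026,0,0.174,-0.033,0.032,0,0.174,-0.027,0.038,0,0.174]

```text
clock: 1.35
position: [0.4311, 0.1844, 0.2238]
ee_rot: [0.835, 0.55, -0.0, -0.0]
ft_force: [0.7, 0.8, -0.1]
opening: 0.0937
grasp_force: 0.0
```

Call:
play_rows:
  motion: [-0.02,0.042,0,0.174,-0.013,0.045,0,0.174,0,0,0,0,0,0,0,0]

```text
clock: 1.85
position: [0.4916, 0.1159, 0.2238]
ee_rot: [0.917, 0.4, -0.001, -0.001]
ft_force: [1.4, 0.2, 0.7]
opening: 0.0937
grasp_force: 0.0
```

```bash
python3 plan.py .4916 .1133 .100 -43.1 3
python3 - <<'E'
from station import grab_frame
import cv2
cv2.imwrite("pics/s1.png",grab_frame("side")[150:400,180:500,::-1].repeat(2,0).repeat(2,1))
E
```

```text
pos [0.4916 0.1159 0.2238] yawdeg -42.85 F [1.36 0.18 0.71] t 1.85
[[-0.0006, 0.0006, 0.0413, 0.0014], [-0.0006, 0.0006, 0.0413, 0.0014], [-0.0006, 0.0006, 0.0413, 0.0014]]
```

View pics/s1.png

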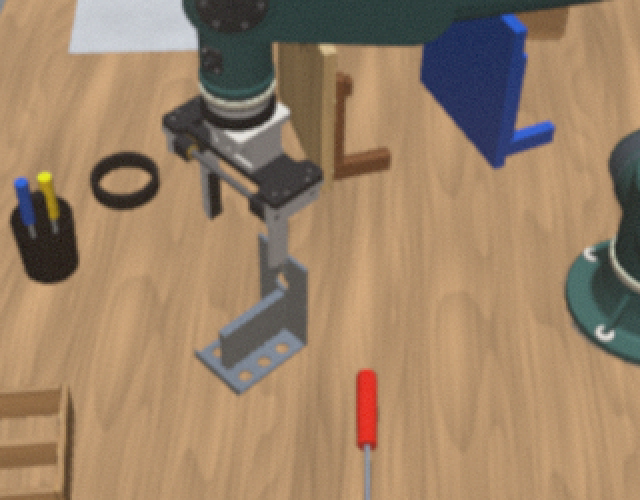

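The gripper (around 240,160 in the crop) is over the web, with its long side across the web and well clear of the plate. Next I descend and grip.

Call:
play_rows:
  motion: [-0.002,0.002,0.04,0.004,0,0,0.045,0,0,0,0.04,0,0,0,0.025,0,0,0,0.013,0]

```text
clock: 2.52
position: [0.4906, 0.1139, 0.0599]
ee_rot: [0.917, 0.399, -0.001, -0.0]
ft_force: [0.3, -0.6, -0.0]
opening: 0.0938
grasp_force: 0.0
```

Call:
play_rows:
  motion: [0,0,0.002,0,0,0,0,0,0,0,0,0,0,0,0,0,0,0,0,0]
  grip: 1

```text
clock: 3.15
position: [0.4925, 0.1127, 0.0597]
ee_rot: [0.918, 0.398, 0.0, 0.0]
ft_force: [-0.8, 0.7, -0.7]
opening: 0.0473
grasp_force: 0.0
```

Call:
play_rows:
  motion: [0,0,0,0,0,0,0,0,0,0,0,0,0,0,0,0,0,0,0,0]

```text
clock: 3.78
position: [0.4924, 0.1127, 0.0593]
ee_rot: [0.918, 0.398, 0.0, 0.0]
ft_force: [0.6, -1.0, 0.1]
opening: 0.0119
grasp_force: 30.0
```

Call:
play_rows:
  motion: [0,0,-0.02,0,0,0,-0.04,0,0,0,-0.05,0,0,0,-0.05,0,0,0,-0.04,0]

```text
clock: 4.4
position: [0.492, 0.1128, 0.2606]
ee_rot: [0.918, 0.398, 0.0, -0.0]
ft_force: [0.5, 0.8, -2.9]
opening: 0.0114
grasp_force: 30.0
```

```bash
python3 plan.py .5556 -.2222 .26 -69.6 10
```

```text
pos [0.492  0.1128 0.2606] yawdeg -43.14 F [ 0.5   0.79 -2.91] t 4.4
[[-0.0201, 0.0276, 0.0001, 0.0462], [-0.0188, 0.0284, 0.0001, 0.0462], [-0.0175, 0.0293, 0.0001, 0.0462], [-0.0161, 0.0301, 0.0001, 0.0462], [-0.0147, 0.0308, 0.0001, 0.0462], [-0.0133, 0.0314, 0.0001, 0.0462], [-0.0118, 0.032, 0.0001, 0.0462], [-0.0103, 0.0325, 0.0001, 0.0462], [-0.0088, 0.033, 0.0001, 0.0462], [-0.0073, 0.0333, 0.0001, 0.0462]]
```

Call:
play_rows:
  motion: [-0.02,0.0276,0,0.046,-0.0188,0.0284,0,0.046,-0.0175,0.0293,0,0.046,-0.016,0.03,0,0.046,-0.0147,0.0308,0,0.046]

```text
clock: 5.03
position: [0.5238, -0.0555, 0.258]
ee_rot: [0.957, 0.289, -0.001, -0.001]
ft_force: [-0.1, -0.4, -3.2]
opening: 0.012
grasp_force: 30.0
```

Call:
play_rows:
  motion: [-0.0133,0.0314,0,0.046,-0.0118,0.032,0,0.046,-0.0103,0.0325,0,0.046,-0.0088,0.033,0,0.046,-0.0073,0.0333,0,0.046]

```text
clock: 5.65
position: [0.5558, -0.2229, 0.2577]
ee_rot: [0.984, 0.177, -0.001, -0.001]
ft_force: [0.9, -0.2, -2.5]
opening: 0.0117
grasp_force: 30.0
```

Call:
play_rows:
  motion: [0,0,0.04,0,0,0,0.03,0,0,0,0.014,0,0,0,0,0,0,0,0,0]

```text
clock: 6.28
position: [0.5569, -0.2224, 0.1769]
ee_rot: [0.984, 0.178, 0.001, 0.001]
ft_force: [0.4, -0.9, -3.4]
opening: 0.0116
grasp_force: 30.0
```

```bash
python3 plan.py .5556 -.2222 .176 -69.6 1
python3 - <<'E'
from station import grab_frame
import cv2,numpy as np
s=grab_frame("side");t=grab_frame("top")
cv2.imwrite("pics/s2f.png",s[:,:,::-1]);cv2.imwrite("pics/t2f.png",t[:,:,::-1])
f=lambda im:cv2.resize(im[:,:,::-1],None,fx=4,fy=4,interpolation=cv2.INTER_CUBIC)
cv2.imwrite("pics/c2.png",np.hstack([f(s[110:260,260:360]),f(t[190:340,380:480])]))
E
```

```text
pos [ 0.5569 -0.2224  0.1769] yawdeg -69.48 F [ 0.43 -0.93 -3.4 ] t 6.275
[[-0.0011, -0.0006, 0.0009, 0.002]]
```

View pics/c2.png

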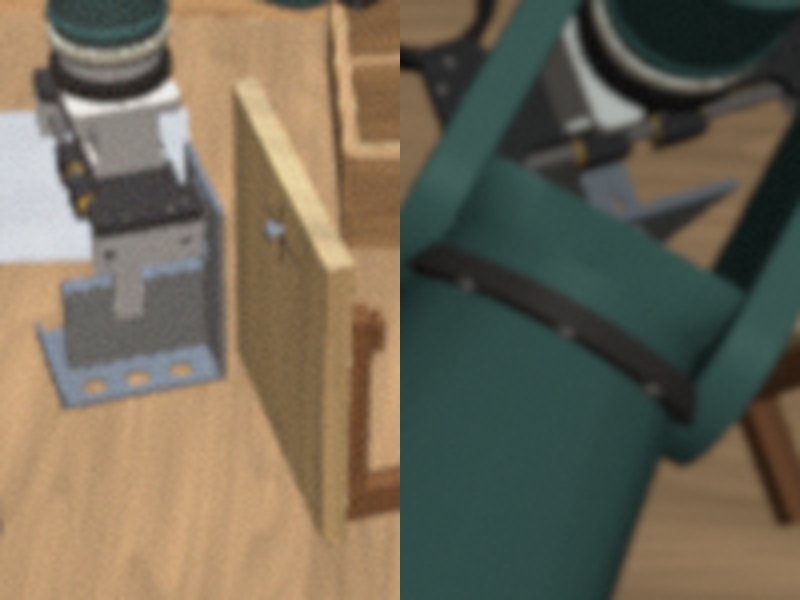

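The plate faces the board squarely, with the screw at (275,230) in the left crop and the hole estimated level with it. I'll approach in steps.

Call:
play_rows:
  motion: [-0.012,0,0,0.002,-0.012,0,0,0,-0.008,0,0,0,-0.002,0,0,0,0,0,0,0]

```text
clock: 7.0
position: [0.5241, -0.2341, 0.1753]
ee_rot: [0.984, 0.177, 0.0, -0.0]
ft_force: [-0.6, -0.5, -3.4]
opening: 0.0117
grasp_force: 30.0
```

Call:
play_rows:
  motion: [-0.001,0,0,0,-0.001,0,0,0,-0.001,0,0,0,-0.001,0,0,0,0,0,0,0]

```text
clock: 7.62
position: [0.5205, -0.2354, 0.1753]
ee_rot: [0.984, 0.177, 0.0, -0.0]
ft_force: [-0.6, 0.2, -3.2]
opening: 0.0119
grasp_force: 30.0
```

Call:
play_rows:
  motion: [-0.001,0,0,0,-0.001,0,0,0,-0.001,0,0,0,0,0,0,0,0,0,0,0]

```text
clock: 8.25
position: [0.5177, -0.2365, 0.1753]
ee_rot: [0.984, 0.177, 0.0, -0.0]
ft_force: [0.6, 0.5, -3.3]
opening: 0.0118
grasp_force: 30.0
```

Call:
play_rows:
  motion: [-0.001,0,0,0,0,0,0,0,-0.001,0,0,0,0,0,0,0]

```text
clock: 8.75
position: [0.5157, -0.2372, 0.1753]
ee_rot: [0.984, 0.177, 0.0, -0.0]
ft_force: [-0.7, 0.6, -3.8]
opening: 0.0118
grasp_force: 30.0
```

Call:
play_rows:
  motion: [-0.001,0,0,0,0,0,0,0]

```text
clock: 9.0
position: [0.5148, -0.2375, 0.1752]
ee_rot: [0.984, 0.177, 0.0, -0.0]
ft_force: [-0.2, -0.7, -3.2]
opening: 0.012
grasp_force: 30.0
```

Call:
play_rows:
  motion: [-0.001,0,0,0,0,0,0,0]

```text
clock: 9.25
position: [0.5139, -0.2379, 0.1753]
ee_rot: [0.984, 0.177, 0.0, -0.0]
ft_force: [0.0, -0.8, -4.0]
opening: 0.012
grasp_force: 30.0
```

Call:
play_rows:
  motion: [-0.001,0,0,0,0,0,0,0]

```text
clock: 9.5
position: [0.5129, -0.2382, 0.1752]
ee_rot: [0.984, 0.177, -0.0, -0.0]
ft_force: [0.0, 0.5, -3.7]
opening: 0.0119
grasp_force: 30.0
```

Call:
play_rows:
  motion: [-0.001,0,0,0,0,0,0,0]

```text
clock: 9.75
position: [0.512, -0.2386, 0.1753]
ee_rot: [0.984, 0.177, 0.0, -0.0]
ft_force: [0.1, 0.4, -2.4]
opening: 0.012
grasp_force: 30.0
```

Call:
play_rows:
  motion: [-0.001,0,0,0,0,0,0,0]

```text
clock: 10.0
position: [0.5111, -0.239, 0.1753]
ee_rot: [0.984, 0.177, 0.0, -0.0]
ft_force: [0.7, -0.0, -3.6]
opening: 0.0118
grasp_force: 30.0
```

Call:
play_rows:
  motion: [-0.001,0,0,0,0,0,0,0]

```text
clock: 10.25
position: [0.5101, -0.2393, 0.1753]
ee_rot: [0.984, 0.177, 0.0, -0.0]
ft_force: [-0.9, 0.1, -2.4]
opening: 0.012
grasp_force: 30.0
```

Call:
play_rows:
  motion: [-0.001,0,0,0,0,0,0,0]

```text
clock: 10.5
position: [0.5095, -0.2396, 0.1753]
ee_rot: [0.984, 0.177, 0.0, 0.0]
ft_force: [1.3, 0.3, -3.8]
opening: 0.0119
grasp_force: 30.0
```

Call:
play_rows:
  motion: [-0.0007,0,0,0,0,0,0,0]

```text
clock: 10.75
position: [0.5094, -0.2397, 0.1753]
ee_rot: [0.984, 0.177, 0.001, 0.0]
ft_force: [4.0, -0.1, -5.2]
opening: 0.0118
grasp_force: 30.0
```

Call:
play_rows:
  motion: [-0.0005,0,0,0,0,0,0,0]

```text
clock: 11.0
position: [0.5094, -0.2398, 0.1753]
ee_rot: [0.984, 0.177, 0.002, 0.0]
ft_force: [6.4, -0.2, -5.6]
opening: 0.012
grasp_force: 30.0
```

Call:
play_rows:
  motion: [-0.0005,0,0,0,0,0,0,0]

```text
clock: 11.25
position: [0.5094, -0.2398, 0.1754]
ee_rot: [0.984, 0.177, 0.002, 0.0]
ft_force: [7.6, 1.1, -5.2]
opening: 0.012
grasp_force: 30.0
```

Contact came on the board face: the plate back is at 0.334 along the normal, against an expected 0.333, so the head is through. I'll ease the push and slide down.

Call:
play_rows:
  motion: [0.001,0,0,0,0,0,0.002,0,0,0,0.002,0,0,0,0.001,0,0,0,0,0]

```text
clock: 11.88
position: [0.5093, -0.2397, 0.171]
ee_rot: [0.984, 0.177, 0.001, 0.0]
ft_force: [5.0, 1.0, -0.3]
opening: 0.0118
grasp_force: 30.0
```

Call:
play_rows:
  motion: [0,0,0.001,0,0,0,0.001,0,0,0,0,0]

```text
clock: 12.25
position: [0.5093, -0.2397, 0.169]
ee_rot: [0.984, 0.177, 0.001, 0.0]
ft_force: [5.2, 1.9, -0.4]
opening: 0.0118
grasp_force: 30.0
```

Call:
play_rows:
  motion: [0,0,0.001,0,0,0,0.001,0,0,0,0,0]

```text
clock: 12.62
position: [0.5093, -0.2397, 0.167]
ee_rot: [0.984, 0.177, 0.001, 0.0]
ft_force: [4.9, 2.6, -0.5]
opening: 0.0117
grasp_force: 30.0
```

Call:
play_rows:
  motion: [0,0,0.001,0,0,0,0.001,0,0,0,0,0]

```text
clock: 13.0
position: [0.5093, -0.2398, 0.165]
ee_rot: [0.984, 0.177, 0.001, 0.0]
ft_force: [5.1, 2.6, -0.3]
opening: 0.0116
grasp_force: 30.0
```

Call:
play_rows:
  motion: [0.0003,0,0.001,0,0,0,0.001,0,0,0,0,0]

```text
clock: 13.38
position: [0.5094, -0.24, 0.1628]
ee_rot: [0.984, 0.177, 0.001, 0.0]
ft_force: [4.9, 1.0, 0.0]
opening: 0.0119
grasp_force: 30.0
```

Call:
play_rows:
  motion: [0,0,0.001,0,0,0,0.001,0,0,0,0,0]

```text
clock: 13.75
position: [0.5094, -0.2401, 0.1609]
ee_rot: [0.984, 0.177, 0.001, 0.001]
ft_force: [5.5, 0.7, 2.0]
opening: 0.0115
grasp_force: 30.0
```

Call:
play_rows:
  motion: [0,0,0.001,0,0,0,0.001,0,0,0,0,0]

```text
clock: 14.12
position: [0.5094, -0.2402, 0.1593]
ee_rot: [0.984, 0.177, 0.001, 0.001]
ft_force: [4.8, 0.7, 5.7]
opening: 0.0119
grasp_force: 30.0
```

Call:
play_rows:
  motion: [0,0.0005,0.001,0,0,0,0.001,0,0,0,0,0]

```text
clock: 14.5
position: [0.5095, -0.2404, 0.1582]
ee_rot: [0.984, 0.177, 0.001, 0.001]
ft_force: [3.5, 2.6, 8.6]
opening: 0.0119
grasp_force: 30.0
```

Call:
play_rows:
  motion: [0,0,0.001,0,0,0,0.001,0,0,0,0,0]

```text
clock: 14.88
position: [0.5096, -0.2408, 0.1568]
ee_rot: [0.984, 0.177, 0.001, 0.001]
ft_force: [4.4, 2.9, 9.7]
opening: 0.0121
grasp_force: 30.0
```

Call:
play_rows:
  motion: [0,0,0.001,0,0,0,0.001,0,0,0,0,0]

```text
clock: 15.25
position: [0.5097, -0.2409, 0.1545]
ee_rot: [0.984, 0.177, 0.001, 0.001]
ft_force: [4.2, 1.6, 8.5]
opening: 0.0122
grasp_force: 30.0
```

Call:
play_rows:
  motion: [0,0.0003,0.001,0,0,0,0.001,0,0,0,0,0]

```text
clock: 15.62
position: [0.5098, -0.2411, 0.1525]
ee_rot: [0.984, 0.177, 0.001, 0.001]
ft_force: [2.1, 1.6, 8.0]
opening: 0.0118
grasp_force: 30.0
```

Call:
play_rows:
  motion: [0,0,0.001,0,0,0,0.001,0,0,0,0,0]

```text
clock: 16.0
position: [0.5098, -0.2412, 0.1506]
ee_rot: [0.984, 0.177, 0.001, 0.001]
ft_force: [3.8, 1.2, 8.8]
opening: 0.0117
grasp_force: 30.0
```

Call:
play_rows:
  motion: [0,0,0.001,0,0,0,0.001,0,0,0,0,0]

```text
clock: 16.38
position: [0.5098, -0.2412, 0.1487]
ee_rot: [0.984, 0.177, 0.001, 0.001]
ft_force: [3.4, 1.6, 8.5]
opening: 0.0118
grasp_force: 30.0
```

Call:
play_rows:
  motion: [0,0,0.001,0,0,0,0.001,0,0,0,0,0]

```text
clock: 16.75
position: [0.5098, -0.2413, 0.1466]
ee_rot: [0.984, 0.177, 0.001, 0.002]
ft_force: [3.2, 1.3, 9.2]
opening: 0.0118
grasp_force: 30.0
```

Call:
play_rows:
  motion: [0,0,0.001,0,0,0,0.001,0,0,0,0,0]

```text
clock: 17.12
position: [0.5098, -0.2413, 0.1443]
ee_rot: [0.984, 0.177, 0.001, 0.001]
ft_force: [3.1, 1.5, 7.7]
opening: 0.0118
grasp_force: 30.0
```

Call:
play_rows:
  motion: [0,0,0.001,0,0,0,0,0]

```text
clock: 17.38
position: [0.5098, -0.2412, 0.1433]
ee_rot: [0.984, 0.177, 0.001, 0.001]
ft_force: [3.3, 0.9, 7.4]
opening: 0.0121
grasp_force: 30.0
```

Call:
play_rows:
  motion: [0,0,0.001,0,0,0,0,0]

```text
clock: 17.62
position: [0.5098, -0.2412, 0.1423]
ee_rot: [0.984, 0.177, 0.001, 0.001]
ft_force: [4.1, 0.4, 7.8]
opening: 0.0116
grasp_force: 30.0
```

Call:
play_rows:
  motion: [0,0,0.001,0,0,0,0,0]

```text
clock: 17.88
position: [0.5098, -0.2412, 0.1413]
ee_rot: [0.984, 0.177, 0.001, 0.001]
ft_force: [4.0, 0.9, 7.7]
opening: 0.012
grasp_force: 30.0
```

Call:
play_rows:
  motion: [0,0,0.001,0,0,0,0,0]

```text
clock: 18.12
position: [0.5098, -0.2412, 0.1403]
ee_rot: [0.984, 0.177, 0.001, 0.001]
ft_force: [4.1, 0.6, 7.6]
opening: 0.0117
grasp_force: 30.0
```

Call:
play_rows:
  motion: [0,0,0.001,0,0,0,0,0]

```text
clock: 18.38
position: [0.5098, -0.2412, 0.1399]
ee_rot: [0.984, 0.177, 0.001, 0.001]
ft_force: [3.2, 1.7, 10.0]
opening: 0.0115
grasp_force: 30.0
```

Call:
play_rows:
  motion: [0,0,0.001,0,0,0,0,0]

```text
clock: 18.62
position: [0.5098, -0.2413, 0.1398]
ee_rot: [0.984, 0.177, 0.001, 0.002]
ft_force: [1.9, 2.1, 12.8]
opening: 0.0118
grasp_force: 30.0
```

Call:
play_rows:
  motion: [0,0,0.0007,0,0,0,0,0]

```text
clock: 18.88
position: [0.5099, -0.2413, 0.1397]
ee_rot: [0.984, 0.177, 0.002, 0.002]
ft_force: [1.9, 2.4, 14.5]
opening: 0.0119
grasp_force: 30.0
```

A hard stop at z 0.1398, 35.5 mm below the entry height, matches fully home. I'll relax the push and open the gripper.

Call:
play_rows:
  motion: [0,0,-0.001,0,0,0,-0.001,0,0,0,-0.001,0,0,0,0,0]

```text
clock: 19.38
position: [0.5098, -0.2413, 0.1397]
ee_rot: [0.984, 0.177, 0.001, 0.001]
ft_force: [4.3, 1.1, 5.3]
opening: 0.012
grasp_force: 30.0
```

```bash
python3 plan.py .5098 -.2412 .1398 -69.6 1
```

```text
pos [ 0.5098 -0.2413  0.1397] yawdeg -69.63 F [4.31 1.07 5.31] t 19.375
[[-0.0, -0.0001, -0.0001, -0.0005]]
```

Call:
play_rows:
  motion: [0.0007,0,-0.0015,0,0,0,0,0]

```text
clock: 19.62
position: [0.5098, -0.2412, 0.1398]
ee_rot: [0.984, 0.177, -0.0, 0.001]
ft_force: [5.4, -2.6, 0.7]
opening: 0.0121
grasp_force: 30.0
```

Call:
play_rows:
  motion: [0,0,0,0,0,0,0,0,0,0,0,0,0,0,0,0,0,0,0,0]
  grip: 0.4

```text
clock: 20.25
position: [0.5097, -0.2402, 0.1399]
ee_rot: [0.984, 0.177, -0.0, -0.0]
ft_force: [1.0, -0.3, 0.3]
opening: 0.0556
grasp_force: 0.0
```

Call:
play_rows:
  motion: [0.001,0,-0.01,0,0.002,0,-0.03,0,0.003,0,-0.04,0,0.005,0,-0.05,0,0,0,0,0]

```text
clock: 20.88
position: [0.5222, -0.2373, 0.2768]
ee_rot: [0.984, 0.177, 0.005, 0.004]
ft_force: [0.1, -0.2, 0.2]
opening: 0.0565
grasp_force: 0.0
```

```bash
python3 - <<'E'
from station import grab_frame,ctrl
import cv2,numpy as np
s=grab_frame("side");print(ctrl.sense()["position"],ctrl.sense()["ft_force"])
cv2.imwrite("pics/c3.png",cv2.resize(s[110:260,260:400,::-1],None,fx=4,fy=4,interpolation=cv2.INTER_CUBIC))
E
```

```text
[ 0.52118052 -0.2368694   0.27354945] [ 1.36835511 -0.23964519 -0.47403353]
```

View pics/c3.png

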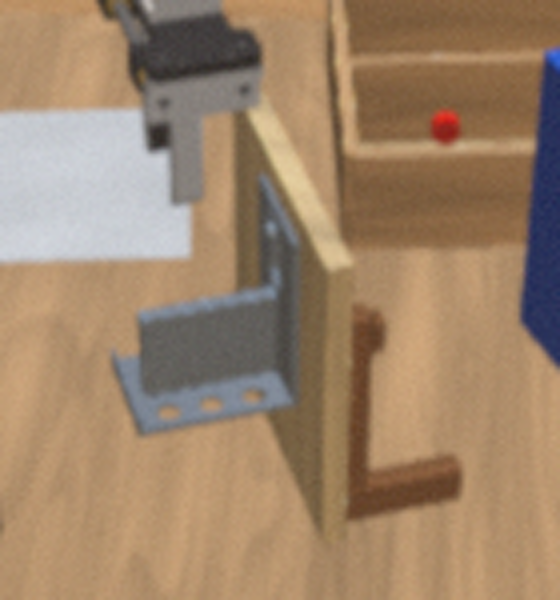

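The holder hangs upright and flush against the board, with the screw head at (270,228) at the top end of the slot. The gripper is clear, so I'll hand in.

```bash
python3 -c "
from station import ctrl
print(ctrl.finish_job())"
```

```text
the job is handed in; nothing more can be done
None
```

The holder is hanging released on the screw, upright and flush in the last picture, and slid down to its hard stop. I handed the job in at about 21 s; the hand-in returned no verdict.

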